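Find the display block that still grips and set it on the sloping riser

TASK

Only one of the three look-alike rubber-soled marble display blocks on the cutting mat still grips; the others' soles have glazed and would slip off the sloping plywood riser. First draw each of them, without lifting it, about 5 cm across the mat under light pressure to feel how hard it drags, and leave it where the draw ends; then set the one that drags hardest gently on the middle of the riser's slope, flat and square on it, so that it stays there. Leave the other two standing on the mat, let no block slide off the riser, and disturb nothing else.

Things in the scene. Friction and masses are not known exactly. Their poses are not given: they have to be found in the camera images.
- mat: Grid cutting mat 280 mm (its x, away from the robot) by 400 mm (y, left), 3 mm thick, fixed to the table. Origin: centre of its underside; the top is level, 3 mm above the table.
- riser_face: Sloping plywood face of the display riser, fixed, left of the mat: 180 mm along the slope by 170 mm wide, tilted 25 degrees, no lip. Origin: centre of its upper surface, 49 mm above the table; x up the slope (away from the robot), y across it to the left, z square out of the face. Its lower edge rests on the table; sides are open.
- block_a: Ring-display block: white marble 54 x 54 x 36 mm with a narrow groove along the middle of the top, on a black rubber sole 53 x 53 x 6 mm; 42 mm high, 0.26 to 0.34 kg. Origin: centre of the underside of the sole; x along the groove, y across, z up. Three alike start in a row along the mat's y, 105 to 145 mm apart, along the middle of the mat.
- block_b: Second block, same size and look as block_a, origin and axes likewise. Sliding on mat or riser, the good sole drags with about 0.7 of the load on it (weight plus hand pressure), the glazed ones with about a third; all vary together by 15 percent and the weights differ. Only the good one stays put on the slope.
- block_c: Third block, same size and look as block_a, origin and axes likewise. Hold any block by two sides (54 mm). On the mat each has 90 mm free on the side towards the robot and 35 mm or more left and right. More than 40 N between a block and mat or riser (weight and knocks included) is too hard.
- spool: Small spool of copper wire, 42 mm across and 30 mm high, standing on the far right part of the mat; origin: centre of its underside. Leave alone.
- dish: Small white dish of beads, 68 mm across and 24 mm high, standing at the far edge of the mat; origin: centre of its underside. Leave alone.
- pliers: Chain-nose pliers with blue grips, 150 mm long, 11 mm high, lying on the table right of the mat; origin under the pivot, jaws to its +x. Leave alone.
- glue: Small yellow glue bottle, 34 mm across, 85 mm high, standing on the table at the far right; origin: centre of its underside. Leave alone.
- phone: Phone, 148 x 72 x 8 mm, lying on the table at the near right; origin: centre of its underside. Leave alone.
- hammer: Hammer 220 mm long lying on the table at the near left, along its own x, head under 40 mm high. Leave alone.
- bead_box: Clear compartment box 170 x 110 x 28 mm on the table beyond the mat and riser; origin: centre of its underside. Leave alone.
Things that resemble listed ones, but are neither listed nor needed, are in the scene too. What is shaped like the block_b but red or yellow is not meant.

How it is judged:
On the way:
1. each of the three blocks has been drawn at least 30 mm from where it stood, all still on the mat (distance of each of block_a, block_b, block_c from where it was at the start of the episode above 0.03 m and z of each of block_a, block_b, block_c in the frame of mat below 0.011 m), for 0.1 s.
At the end, for the whole second after the job is handed in: One block rests by itself on the riser's slope, flat on it (within 0.06 rad), square to it within 0.26 rad, its centre within 45 mm of the middle of the face each way, not sliding (under 5 mm/s); the other two stand flat and at rest on the mat ((((x of block_a in the frame of riser_face between -0.045 and 0.045 m and y of block_a in the frame of riser_face between -0.045 and 0.045 m and z of block_a in the frame of riser_face below 0.004 m and angle between the z axis of block_a and the z axis of riser_face, either way round below 0.06 rad and (angle between the x axis of block_a and the x axis of riser_face, either way round below 0.26 rad or angle between the x axis of block_a and the y axis of riser_face, either way round below 0.26 rad) and linear speed of block_a below 0.005 m/s) and (x of block_b in the frame of mat between -0.14 and 0.14 m and y of block_b in the frame of mat between -0.2 and 0.2 m and z of block_b in the frame of mat below 0.007 m and angle between block_b's own z axis and vertical below 0.05 rad and linear speed of block_b below 0.01 m/s) and (x of block_c in the frame of mat between -0.14 and 0.14 m and y of block_c in the frame of mat between -0.2 and 0.2 m and z of block_c in the frame of mat below 0.007 m and angle between block_c's own z axis and vertical below 0.05 rad and linear speed of block_c below 0.01 m/s)) or ((x of block_b in the frame of riser_face between -0.045 and 0.045 m and y of block_b in the frame of riser_face between -0.045 and 0.045 m and z of block_b in the frame of riser_face below 0.004 m and angle between the z axis of block_b and the z axis of riser_face, either way round below 0.06 rad and (angle between the x axis of block_b and the x axis of riser_face, either way round below 0.26 rad or angle between the x axis of block_b and the y axis of riser_face, either way round below 0.26 rad) and linear speed of block_b below 0.005 m/s) and (x of block_a in the frame of mat between -0.14 and 0.14 m and y of block_a in the frame of mat between -0.2 and 0.2 m and z of block_a in the frame of mat below 0.007 m and angle between block_a's own z axis and vertical below 0.05 rad and linear speed of block_a below 0.01 m/s) and (x of block_c in the frame of mat between -0.14 and 0.14 m and y of block_c in the frame of mat between -0.2 and 0.2 m and z of block_c in the frame of mat below 0.007 m and angle between block_c's own z axis and vertical below 0.05 rad and linear speed of block_c below 0.01 m/s)) or ((x of block_c in the frame of riser_face between -0.045 and 0.045 m and y of block_c in the frame of riser_face between -0.045 and 0.045 m and z of block_c in the frame of riser_face below 0.004 m and angle between the z axis of block_c and the z axis of riser_face, either way round below 0.06 rad and (angle between the x axis of block_c and the x axis of riser_face, either way round below 0.26 rad or angle between the x axis of block_c and the y axis of riser_face, either way round below 0.26 rad) and linear speed of block_c below 0.005 m/s) and (x of block_a in the frame of mat between -0.14 and 0.14 m and y of block_a in the frame of mat between -0.2 and 0.2 m and z of block_a in the frame of mat below 0.007 m and angle between block_a's own z axis and vertical below 0.05 rad and linear speed of block_a below 0.01 m/s) and (x of block_b in the frame of mat between -0.14 and 0.14 m and y of block_b in the frame of mat between -0.2 and 0.2 m and z of block_b in the frame of mat below 0.007 m and angle between block_b's own z axis and vertical below 0.05 rad and linear speed of block_b below 0.01 m/s)))); the robot touches nothing.
It fails at once if a block is lifted off the mat (8 mm) before it has been drawn 30 mm, or is tipped over ((z of block_a in the frame of mat above 0.011 m and distance of block_a from where it was at the start of the episode below 0.03 m) or (z of block_b in the frame of mat above 0.011 m and distance of block_b from where it was at the start of the episode below 0.03 m) or (z of block_c in the frame of mat above 0.011 m and distance of block_c from where it was at the start of the episode below 0.03 m) or angle between any of block_a, block_b, block_c's own z axis and vertical above 0.8 rad).
It fails at once if a block is pressed or set down too hard (over 40 N on mat or riser) (contact force between any of block_a, block_b, block_c and mat above 40 N or contact force between any of block_a, block_b, block_c and riser_face above 40 N).
It fails at once if a block slides off the lower edge of the riser ((contact force between block_a and riser_face above 0.2 N and x of block_a in the frame of riser_face below -0.065 m) or (contact force between block_b and riser_face above 0.2 N and x of block_b in the frame of riser_face below -0.065 m) or (contact force between block_c and riser_face above 0.2 N and x of block_c in the frame of riser_face below -0.065 m)).
It fails at once if another thing is disturbed (moved more than 15 mm) (distance of any of spool, dish, pliers, glue, phone, hammer, bead_box from where it was at the start of the episode above 0.015 m).
It also fails if it takes over 72 s, if anything falls off the work surface, if the arm or the gripper's body presses on something with over 40 N, if the wrist force passes 120 N, or if a joint passes its speed limit or range.

ROBOT

A 7-joint arm with a two-finger parallel gripper is mounted at the origin on the work surface. World frame = base frame: x ahead of the robot, y to its left, z up, the work surface at z = 0. Lengths are in m, angles in rad, forces in N, time in s.
With the tool pointing down it reaches from about 0.425 to 0.825 m from the base axis. Payload 3.6 kg.
Tool frame: the origin (TCP) lies between the finger pads; the fingertips stand r.tip_extent ahead of it and the grasp point (between the pads) lies 3 mm ahead of it (r.tip_extent is the distance from the TCP to the fingertips, in m); z points along the fingers, y is the line along which they close (so a half turn about z gives the same grasp; the last joint's range is limited). The gripper opens to 93 mm and grips with 3 to 60 N. Pads are 15 mm wide; open, the fingers measure 128 mm over their backs; the gripper's body (75 mm by 188 mm) begins 65 mm behind the grasp point.
Start: joints at [1.167, 0.615, -0.013, 1.423, 0.008, 1.103, -0.04], TCP at [0.239, -0.604, 0.241] pointing down, gripper open.
Joint ranges: [-3.12, 3.12], [-0.3, 2.06], [-1.34, 1.32], [0.26, 2.42], [-1.36, 4.5], [0.01, 1.98], [-2.84, 2.84]. Speed limits (rad/s): [2.79, 2.79, 3.14, 3.14, 3.14, 3.14, 3.14].

INTERFACE

Orientations are given as a unit quaternion [w, x, y, z].
In Python, from station import r gives the robot as it stands.
- The arm moves only by the shell command python3 -m jog 'ROWS' [FORCE]. ROWS is a JSON object of lists of equal length, an entry for each row: "hand": the closure, from 0 (fully open) to 1 (shut); "slide": the shift along the tool's x, y, z in cm, a list of three; "roll": the turn about the tool's z in degrees. In form: {"hand": [hand, ...], "slide": [[x, y, z], ...], "roll": [roll, ...]}. A call has 1 to 20 rows; each row shifts and turns the commanded pose from where the row before left it, along the tool's axes as they then stand; what a row does not reach is not made up. A row lasts 1/12 s, in which the tool goes at most 41.7 mm and 7.16 degrees, less where a joint would pass 70% of its speed; a pose out of reach is approached as far as the arm can. A call with a gripper value outside its range is refused whole. The fingers move at their own pace and stop on an object; FORCE is the grip in N (left out, the last holds). Time passes only in rows, so rows that do not move let the fingers close. It gives the time, the measured TCP pose, the force, the opening and the grip force at its end, in the units of the state.
- r.get_obs(): the state, without advancing time (a new reading comes with each control period).
- r.read_camera(name): name is "scene" or "top" or "wrist"; returns (picture, depth): 420x560x3 uint8, red, green, blue; 420x560 float32, m along the optical axis (not along the pixel's ray), 0 where there is no reading.
- r.calibration(name): a dict with "intrinsics" (3x3 intrinsics, pixels), "origin" and "rotation" of the camera in the world. Camera axes: x right, y down, z forward; pixel columns grow to the right and rows downward; lengths in m; the calibration is good to about 2 mm. A picture is of the moment at which its call begins: read the wrist's pose just before it. calibration takes no time and is no camera call; for the wrist camera it gives the pose at the moment of the call.
- r.sign_off(): hands the job in; it is judged then, once.
The state is a dict: "time_s": time; "joint_positions": joint angles; "dq": joint speeds; "tau": joint torques, N m; "tcp_pos": TCP position; "tool_rot": TCP orientation; "force": force on the tool from outside, world axes, zero at the start; "torque": the same for the moment, N m; "grip_width": finger opening in m; "finger_force": force on a finger pad.
Only numpy, scipy, OpenCV 4.12 (cv2) and the standard library are available. Lean on these libraries where they do the work, as an engineer would, in place of code of your own. Each camera call takes 0.05 s, during which the arm holds its last target. There are 200 camera calls.

## Working session

There is one attempt and no reset: what is moved stays moved. The work goes in short steps, Python scripts to look and compute and a shell command to move; the robot and the scene stay as the last step left them, time stands still between calls to the robot, and variables do not carry over. Pictures are saved under pics/ and viewed, at most 10 in all, crops included, and the job is handed in when it is done.

```bash
ls; mkdir -p pics
cat > h.py <<'E'
import numpy as np,cv2
from station import r
def cam(n):
    c=r.calibration(n); return np.array(c["intrinsics"]),np.array(c["origin"]),np.array(c["rotation"])
def ray(n,uv,z,c=None):
    K,o,R=c or cam(n); d=R@np.linalg.solve(K,[uv[0],uv[1],1.]); return o+d*(z-o[2])/d[2]
def cloud(n,dep,c=None):
    K,o,R=c or cam(n); v,u=np.indices(dep.shape); P=np.stack([(u-K[0,2])/K[0,0]*dep,(v-K[1,2])/K[1,1]*dep,dep],-1); return P@R.T+o
E
python3 - <<'E'
from h import *
import pickle
o=r.get_obs();print(o,r.tip_extent)
for n in("top","scene"):
    im,d=r.read_camera(n);np.savez(n+"0.npz",im=im,d=d);cv2.imwrite(f"pics/{n}0.png",im[...,::-1]);print(n,cam(n))
E
```

```text
pics
{'time_s': 0.0, 'joint_positions': array([ 1.16747416,  0.61592438, -0.01263687,  1.42485813,  0.00811186,
        1.10336758, -0.04038555]), 'dq': array([ 1.62499722e-03, -8.85219177e-04,  1.55073969e-03, -2.79593796e-04,
       -1.69740516e-04, -2.46148316e-04, -2.97642623e-05]), 'tau': array([-1.01550713e-04, -4.58935404e+01,  2.09015650e-01, -1.65744853e+01,
       -6.10950356e-02,  2.05650763e-02,  2.52703167e-04]), 'tcp_pos': array([ 0.23893404, -0.60372636,  0.23949118]), 'tool_rot': array([-1.22815294e-03,  9.82292677e-01,  1.87348671e-01, -2.51236451e-04]), 'force': array([ 0.24843845, -0.24328691,  0.09144261]), 'torque': array([-0.05011259, -0.02987203, -0.00192951]), 'finger_force': 0.0, 'grip_width': 0.09290017574253401} 0.022
top (array([[483.72178142,   0.        , 279.32982525],
       [  0.        , 483.72178142, 208.57856065],
       [  0.        ,   0.        ,   1.        ]]), array([ 0.41622615, -0.07567411,  1.55328856]), array([ 0.02935366, -0.70583137,  0.70756057, -0.01727658]))
scene (array([[420.82127135,   0.        , 279.62850647],
       [  0.        , 420.82127135, 211.01825169],
       [  0.        ,   0.        ,   1.        ]]), array([1.38365406, 0.02703069, 0.70006629]), array([-0.29928856,  0.59799882,  0.66358553, -0.33537741]))
```

View pics/top0.png

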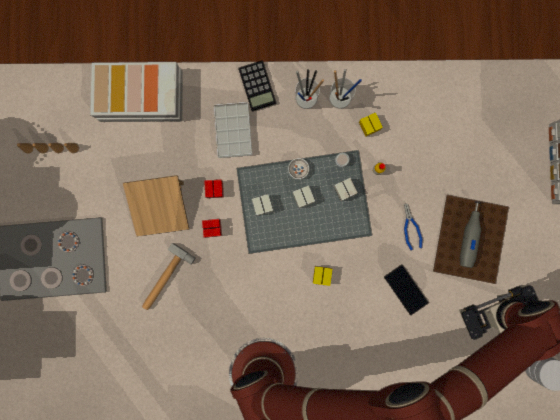

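View pics/scene0.png

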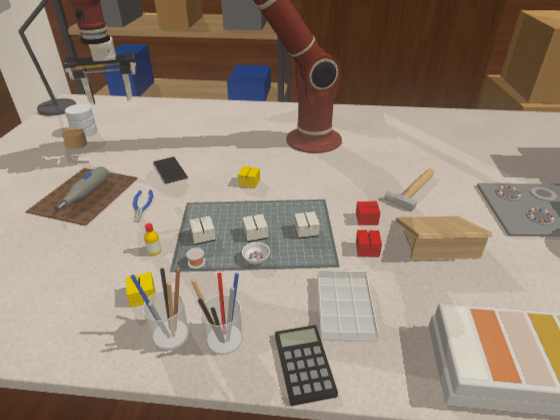

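The top view shows white grooved blocks at (262,205), (304,197) and (346,189). The red ones at (214,189) and (212,228) and the yellow ones at (323,276) and (371,124) are decoys. The plywood riser is at (155,206). The scene view agrees.

```bash
cat > h.py <<'E'
import numpy as np,cv2
from scipy.spatial.transform import Rotation as Ro
from station import r
def cam(n):
    c=r.calibration(n); q=np.array(c["rotation"]); return np.array(c["intrinsics"]),np.array(c["origin"]),Ro.from_quat(q[[1,2,3,0]]).as_matrix()
def cloud(n,dep,c=None):
    K,o,R=c or cam(n); v,u=np.indices(dep.shape); P=np.stack([(u-K[0,2])/K[0,0]*dep,(v-K[1,2])/K[1,1]*dep,dep],-1); return P@R.T+o
def tool():
    o=r.get_obs();q=o["tool_rot"];return o["tcp_pos"],Ro.from_quat(q[[1,2,3,0]]).as_matrix()
def blocks(n,im,d):
    """white-topped blocks: rect of cloud points at top height"""
    P=cloud(n,d);hsv=cv2.cvtColor(im,cv2.COLOR_RGB2HSV)
    m=((hsv[...,1]<70)&(hsv[...,2]>120)&(P[...,2]>.036)&(P[...,2]<.054)).astype(np.uint8)
    m=cv2.morphologyEx(m,cv2.MORPH_CLOSE,np.ones((3,3)))
    out=[]
    k,L,S,C=cv2.connectedComponentsWithStats(m)
    for i in range(1,k):
        if S[i,4]<100:continue
        q=P[(L==i)];rc=cv2.minAreaRect(q[:,:2].astype(np.float32))
        out.append((C[i].round(),q[:,2].mean().round(4),rc))
    return out
E
python3 - <<'E'
from h import *
f=np.load("top0.npz");im,d=f["im"],f["d"];P=cloud("top",d)
for b in blocks("top",im,d):print(b)
hsv=cv2.cvtColor(im,cv2.COLOR_RGB2HSV)
# mat
m=((abs(P[...,2]-.003)<.02)&(hsv[...,2]<125)).astype(np.uint8);m[:140]=0;m[260:]=0;m[:,:230]=0;m[:,378:]=0
k,L,S,C=cv2.connectedComponentsWithStats(m);i=1+S[1:,4].argmax();print("mat",cv2.minAreaRect(P[L==i][:,:2].astype(np.float32)),P[L==i][:,2].mean())
# riser
m=((P[...,2]>.012)&(hsv[...,1]>60)).astype(np.uint8);m[:165]=0;m[245:]=0;m[:,:115]=0;m[:,195:]=0
k,L,S,C=cv2.connectedComponentsWithStats(m);i=1+S[1:,4].argmax();q=P[L==i]
c=q.mean(0);n=np.linalg.svd(q-c)[2][2];n*=np.sign(n[2]);print("riser",c,n,"tilt",np.degrees(np.arccos(n[2])),"updir",np.degrees(np.arctan2(-n[1],-n[0])),cv2.minAreaRect(q[:,:2].astype(np.float32)),q[:,2].min(),q[:,2].max(),(abs((q-c)@n)).max(),S[i])
p,R=tool();print(p,R.round(3))
big=cv2.resize(im[140:260,110:380],None,fx=2.9,fy=2.9,interpolation=2)
cv2.imwrite("pics/crop0.png",big[...,::-1])
E
```

```text
(array([557., 180.]), np.float64(0.0497), ((0.6026034355163574, -0.9109084010124207), (0.017795762047171593, 0.11324615776538849), 88.21038055419922))
(array([346., 189.]), np.float64(0.0441), ((0.5781038403511047, -0.2572392225265503), (0.05349475517868996, 0.05326809361577034), 25.020158767700195))
(array([303., 196.]), np.float64(0.0442), ((0.5550898909568787, -0.1260395646095276), (0.05402079224586487, 0.05415059253573418), 21.65205955505371))
(array([262., 204.]), np.float64(0.0603), ((0.48042598366737366, -0.01658296212553978), (0.164595827460289, 0.05798035487532616), 23.221996307373047))
mat ((0.5433568358421326, -0.1283266246318817), (0.28271734714508057, 0.40517866611480713), 8.23825454711914) 0.003072575022667001
riser [0.52815292 0.33285822 0.05839587] [-0.79950314  0.56623325  0.20043609] tilt 78.4375384117573 updir -35.30732534374736 ((0.5204696655273438, 0.17638647556304932), (0.5118100643157959, 0.18882663547992706), 87.78268432617188) 0.01216577140527808 1.5532885644086354 0.15779166189098187 [ 123  175   66   61 2989]
[ 0.23892055 -0.60377648  0.23958714] [[ 0.93   0.368 -0.001]
 [ 0.368 -0.93   0.002]
 [-0.    -0.002 -1.   ]]
```

View pics/crop0.png

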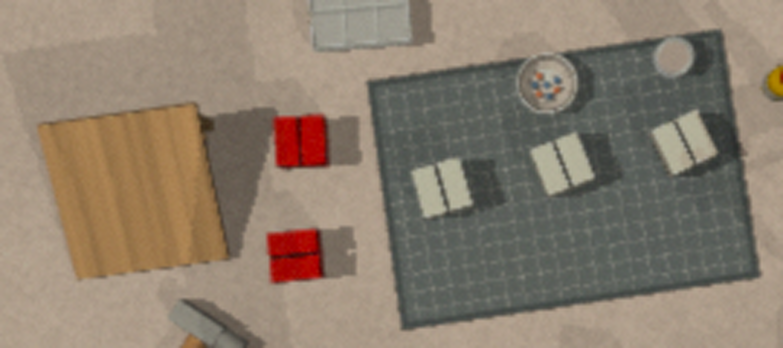

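The crop confirms three white grooved blocks on the mat, and the riser is plain. I'll rerun the left block and riser measurement without the zero-depth pixels.

```bash
cat >> h.py <<'E'
def go(x,y,yaw=None):
    """shift in tool cm and roll to bring tool-y axis yaw (deg, mod 180) there"""
    p,R=tool();t=R.T@(np.array([x,y,p[2]])-p)*100
    s=f"slide {t.round(2)}"
    if yaw is not None:
        cur=np.degrees(np.arctan2(R[1,1],R[0,1]));dy=(yaw-cur+90)%180-90
        s+=f" roll {-dy:.1f} (cur yaw {cur:.1f})"
    print(s,"z",p[2].round(4))
E
sed -i 's/m=((hsv\[...,1\]<70)/m=((d>0)\&(hsv[...,1]<70)/; s/q=P\[(L==i)\]/q=P[(L==i)\&(d>0)]/' h.py
python3 - <<'E'
from h import *
f=np.load("top0.npz");im,d=f["im"],f["d"];P=cloud("top",d)
bs=blocks("top",im,d)
hsv=cv2.cvtColor(im,cv2.COLOR_RGB2HSV)
for b in bs:
    if b[0][0]>400: continue
    print(b); x,y=b[0].astype(int)
    # groove: dark pixels inside the top
    s=P[y-6:y+7,x-6:x+7].reshape(-1,3);v=hsv[y-6:y+7,x-6:x+7,2].ravel();dk=s[(v<np.percentile(v,18))&(s[:,2]<.2)][:,:2]
    w=np.linalg.svd(dk-dk.mean(0))[2][0];print(" groove deg",np.degrees(np.arctan2(w[1],w[0])))
m=((d>0)&(P[...,2]>.012)&(hsv[...,1]>60)).astype(np.uint8);m[:165]=0;m[245:]=0;m[:,:115]=0;m[:,195:]=0
k,L,S,C=cv2.connectedComponentsWithStats(m);i=1+S[1:,4].argmax();q=P[(L==i)&(d>0)]
for _ in range(5):
    c=q.mean(0);n=np.linalg.svd(q-c)[2][2];n*=np.sign(n[2]);q=q[abs((q-c)@n)<.004]
rc=cv2.minAreaRect(q[:,:2].astype(np.float32))
print("riser",c,n,"tilt",np.degrees(np.arccos(n[2])),"updir",np.degrees(np.arctan2(-n[1],-n[0])),rc,q[:,2].min(),q[:,2].max())
ctr=c.copy();ctr[:2]-= (n[:2]/np.linalg.norm(n[:2]))*((.049-c[2])/np.tan(np.radians(25)));print("by height",ctr)
go(.578,-.257,115)
E
```

```text
(array([346., 189.]), np.float64(0.0441), ((0.5781038403511047, -0.2572392225265503), (0.05349475517868996, 0.05326809361577034), 25.020158767700195))
 groove deg -153.26943191911755
(array([303., 196.]), np.float64(0.0442), ((0.5550898909568787, -0.1260395646095276), (0.05402079224586487, 0.05415059253573418), 21.65205955505371))
 groove deg -162.39392123304668
(array([262., 204.]), np.float64(0.0449), ((0.5298045873641968, 0.004468321800231934), (0.054146621376276016, 0.05324043333530426), 16.145814895629883))
 groove deg -164.06855515974078
riser [0.52728258 0.33584634 0.05158915] [-0.4137915  -0.05819417  0.90850979] tilt 24.699779135881762 updir 8.005372657325722 ((0.5248318314552307, 0.3355216681957245), (0.16542726755142212, 0.17164967954158783), 7.887158393859863) 0.01216577140527808 0.09144559949435505
by height [0.52178423 0.33507307 0.05158915]
slide [ 4.429e+01 -1.976e+01  4.000e-02] roll -3.4 (cur yaw -68.4) z 0.2396
```

Measured positions:
- **Blocks:** tops at z≈0.044–0.045 (expected 0.045), sides about 54 mm, 132 mm apart. Yaws are 25.0, 21.7 and 16.1 degrees.
- **Riser:** centre (0.522, 0.335), tilt 24.7°, yaw 8°.

All of this matches the sizes given, so I'm moving to the right block.

```bash
python3 -m jog '{"hand":[0.25,0.25,0.25,0.25,0.25,0.25,0.25,0.25,0.25,0.25,0.25,0.25,0.25,0.25,0.25,0.25,0.25,0.25,0.25],"slide":[[1.5,-0.66,0],[2.95,-1.32,0],[2.95,-1.32,0],[2.95,-1.32,0],[2.95,-1.32,0],[2.95,-1.32,0],[2.95,-1.32,0],[2.95,-1.32,0],[2.95,-1.32,0],[2.95,-1.32,0],[2.95,-1.32,0],[2.95,-1.32,0],[2.95,-1.32,0],[2.95,-1.32,0],[2.95,-1.32,0],[1.5,-0.66,0],[0,0,0],[0,0,0],[0,0,0]],"roll":[0,0,0,0,0,0,0,0,0,0,0,0,0,0,0,0,-3.4,0,0]}'
python3 - <<'E'
from h import *
go(.578,-.257,-65);print(r.get_obs()["force"],r.get_obs()["grip_width"])
im,d=r.read_camera("wrist");cv2.imwrite("pics/w1.png",im[...,::-1])
for b in blocks("wrist",im,d):print(b)
E
```

```text
time_s: 1.68
tcp_pos: [0.5775, -0.2576, 0.2404]
tool_rot: [0.0, 0.977, 0.215, -0.001]
force: [-0.8, -0.2, 0.0]
grip_width: 0.0696
finger_force: 0.0
slide [ 0.07 -0.03 -0.  ] roll -0.1 (cur yaw -65.1) z 0.2404
[-0.84826502 -0.22321321  0.03291103] 0.06956762498035376
(array([ 26., 125.]), np.float64(0.0459), ((0.524216890335083, 0.01386203896254301), (0.05406956747174263, 0.026725202798843384), 15.67370319366455))
(array([ 53., 129.]), np.float64(0.0459), ((0.5315061807632446, -0.01174960657954216), (0.053931448608636856, 0.03001267835497856), 16.003007888793945))
(array([164., 158.]), np.float64(0.046), ((0.5531803369522095, -0.1302770972251892), (0.05384070426225662, 0.05424165353178978), 21.47333526611328))
(array([284., 189.]), np.float64(0.046), ((0.5759915113449097, -0.26235535740852356), (0.0537041500210762, 0.05377664789557457), 24.606834411621094))
```

View pics/w1.png

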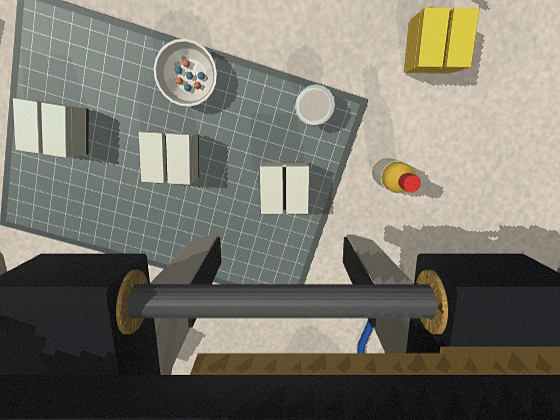

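The wrist view shows the right block centred at (284,189) between the fingers, and within 5 mm of the top-view estimate. I'll take the mean of the two and lower.

```bash
python3 -m jog '{"hand":[0.25,0.25,0.25,0.25,0.25,0.25,0.25,0.25,0.25,0.25,0.25,0.25,0.25,0.25,0.25,0.25],"slide":[[-0.1,0.2,1],[0,0,2],[0,0,2],[0,0,2],[0,0,2],[0,0,2],[0,0,2],[0,0,2],[0,0,2],[0,0,1.5],[0,0,1],[0,0,0.6],[0,0,0.3],[0,0,0],[0,0,0],[0,0,0]],"roll":[0,0,0,0,0,0,0,0,0,0,0,0,0,0,0,0]}'
python3 -m jog '{"hand":[0.5,0.5,0.5,0.5,0.5,0.5,0.5,0.5],"slide":[[0,0,0],[0,0,0],[0,0,0],[0,0,0],[0,0,0],[0,0,0],[0,0,0],[0,0,0]],"roll":[0,0,0,0,0,0,0,0]}' 15
```

```text
time_s: 3.07
tcp_pos: [0.5788, -0.2598, 0.0377]
tool_rot: [0.001, 0.976, 0.216, 0.001]
force: [0.7, -0.4, 0.1]
grip_width: 0.0694
finger_force: 0.0
time_s: 3.73
tcp_pos: [0.5785, -0.2596, 0.0372]
tool_rot: [0.0, 0.976, 0.216, 0.0]
force: [-0.5, -0.1, 4.4]
grip_width: 0.0537
finger_force: 15.0
```

```bash
j(){ grep -E 'tcp_pos|force:'|tr '\n' ' ';echo; }
python3 -m jog '{"hand":[0.5,0.5,0.5,0.5],"slide":[[-0.35,0,0],[-0.35,0,0],[-0.35,0,0],[-0.35,0,0]],"roll":[0,0,0,0]}'|j
python3 -m jog '{"hand":[0.5,0.5],"slide":[[-0.35,0,0],[-0.35,0,0]],"roll":[0,0]}'|j
python3 -m jog '{"hand":[0.5,0.5],"slide":[[-0.35,0,0],[-0.35,0,0]],"roll":[0,0]}'|j
python3 -m jog '{"hand":[0.5,0.5],"slide":[[-0.35,0,0],[-0.35,0,0]],"roll":[0,0]}'|j
python3 -m jog '{"hand":[0.5,0.5],"slide":[[-0.35,0,0],[-0.35,0,0]],"roll":[0,0]}'|j
python3 -m jog '{"hand":[0.5,0.5],"slide":[[-0.35,0,0],[-0.35,0,0]],"roll":[0,0]}'|j
python3 -m jog '{"hand":[0.5,0.5,0.5],"slide":[[0,0,0],[0,0,0],[0,0,0]],"roll":[0,0,0]}'|j
```

```text
tcp_pos: [0.5662, -0.2653, 0.0372] force: [2.2, 0.8, 4.8] finger_force: 15.0 
tcp_pos: [0.5596, -0.2684, 0.0371] force: [2.3, 1.5, 4.8] finger_force: 15.0 
tcp_pos: [0.5533, -0.2714, 0.0372] force: [2.3, 1.3, 5.1] finger_force: 15.0 
tcp_pos: [0.547, -0.2744, 0.0372] force: [2.1, 0.1, 5.8] finger_force: 15.0 
tcp_pos: [0.5406, -0.2773, 0.0372] force: [1.6, 1.4, 5.0] finger_force: 15.0 
tcp_pos: [0.5342, -0.2803, 0.0371] force: [2.4, 1.5, 4.8] finger_force: 15.0 
tcp_pos: [0.5333, -0.2808, 0.0372] force: [0.4, -0.3, 7.1] finger_force: 15.0
```

The right block drags at about 2.4 N with roughly 8.1 N of load, so μ≈0.30, which means glazed. Next is the middle one.

```bash
python3 -m jog '{"hand":[0.25,0.25,0.25,0.25,0.25,0.25,0.25,0.25,0.25,0.25,0.25,0.25,0.25,0.25,0.25,0.25,0.25],"slide":[[0,0,0],[0,0,0],[0,0,0],[0,0,-1],[0,0,-2],[0,0,-3],[0,0,-2],[0.87,-1.3,0],[1.5,-2.32,0],[1.5,-2.33,0],[1.5,-2.33,0],[1.5,-2.33,0],[1.0,-1.56,0],[0.5,-0.8,0],[0,0,0],[0,0,0],[0,0,0]],"roll":[0,0,0,0,0,0,0,0,0,0,0,0,0,0,3.4,0,0]}'
python3 - <<'E'
from h import *
go(.554,-.128,-68.4)
im,d=r.read_camera("top")
for b in blocks("top",im,d):print(b)
E
```

```text
time_s: 6.57
tcp_pos: [0.5545, -0.1285, 0.1169]
tool_rot: [0.001, 0.982, 0.187, -0.0]
force: [-0.1, 0.7, -0.1]
grip_width: 0.0698
finger_force: 0.0
slide [-0.03 -0.07 -0.  ] roll -0.0 (cur yaw -68.4) z 0.1169
(array([556., 161.]), np.float64(0.0477), ((0.66655033826828, -0.9122399687767029), (0.24820177257061005, 0.02021132968366146), 0.39000266790390015))
(array([353., 203.]), np.float64(0.0446), ((0.5326314568519592, -0.2785818576812744), (0.05284460261464119, 0.05435846373438835), 23.798118591308594))
(array([262., 204.]), np.float64(0.0447), ((0.5297322273254395, 0.00417216494679451), (0.05406193062663078, 0.05369940400123596), 15.986995697021484))
```

```bash
j(){ grep -E 'tcp_pos|force:|width'|tr '\n' ' ';echo; }
python3 -m jog '{"hand":[0.25,0.25,0.25,0.25,0.25,0.25,0.25,0.25],"slide":[[0,0,1],[0,0,2],[0,0,2],[0,0,2],[0,0,0.7],[0,0,0.3],[0,0,0],[0,0,0]],"roll":[0,0,0,0,0,0,0,0]}'|j
python3 -m jog '{"hand":[0.5,0.5,0.5,0.5,0.5,0.5,0.5,0.5],"slide":[[0,0,0],[0,0,0],[0,0,0],[0,0,0],[0,0,0],[0,0,0],[0,0,0],[0,0,0]],"roll":[0,0,0,0,0,0,0,0]}' 15|j
python3 -m jog '{"hand":[0.5,0.5,0.5,0.5],"slide":[[-0.35,0,0],[-0.35,0,0],[-0.35,0,0],[-0.35,0,0]],"roll":[0,0,0,0]}'|j
python3 -m jog '{"hand":[0.5,0.5],"slide":[[-0.35,0,0],[-0.35,0,0]],"roll":[0,0]}'|j
python3 -m jog '{"hand":[0.5,0.5],"slide":[[-0.35,0,0],[-0.35,0,0]],"roll":[0,0]}'|j
python3 -m jog '{"hand":[0.5,0.5],"slide":[[-0.35,0,0],[-0.35,0,0]],"roll":[0,0]}'|j
python3 -m jog '{"hand":[0.5,0.5],"slide":[[-0.35,0,0],[-0.35,0,0]],"roll":[0,0]}'|j
python3 -m jog '{"hand":[0.5,0.5],"slide":[[-0.35,0,0],[-0.35,0,0]],"roll":[0,0]}'|j
python3 -m jog '{"hand":[0.5,0.5,0.5],"slide":[[0,0,0],[0,0,0],[0,0,0]],"roll":[0,0,0]}'|j
```

```text
tcp_pos: [0.5554, -0.1277, 0.0372] force: [-0.1, 0.1, 0.4] grip_width: 0.0697 finger_force: 0.0 
tcp_pos: [0.5555, -0.1276, 0.0375] force: [-0.5, -0.5, 5.0] grip_width: 0.0541 finger_force: 15.0 
tcp_pos: [0.5442, -0.1318, 0.0376] force: [4.8, 2.1, 4.5] grip_width: 0.0538 finger_force: 15.0 
tcp_pos: [0.5377, -0.1344, 0.0376] force: [5.5, 1.8, 5.2] grip_width: 0.0538 finger_force: 15.0 
tcp_pos: [0.5312, -0.137, 0.0376] force: [5.0, 1.8, 5.2] grip_width: 0.0539 finger_force: 15.0 
tcp_pos: [0.5247, -0.1396, 0.0376] force: [5.3, 1.3, 5.8] grip_width: 0.0542 finger_force: 15.0 
tcp_pos: [0.5182, -0.1422, 0.0376] force: [5.3, 1.8, 5.4] grip_width: 0.054 finger_force: 15.0 
tcp_pos: [0.5117, -0.1448, 0.0376] force: [4.7, 2.5, 5.7] grip_width: 0.0539 finger_force: 15.0 
tcp_pos: [0.5109, -0.1451, 0.0375] force: [4.4, 0.7, 6.6] grip_width: 0.0536 finger_force: 15.0
```

The middle block drags at about 5.5 N with roughly 8.4 N of load, so μ≈0.66, which means it grips. I still have to draw the left one.

```bash
j(){ grep -E 'tcp_pos|force:|width'|tr '\n' ' ';echo; }
python3 -m jog '{"hand":[0.25,0.25,0.25,0.25,0.25,0.25,0.25,0.25,0.25,0.25,0.25,0.25,0.25,0.25,0.25,0.25,0.25],"slide":[[0,0,0],[0,0,0],[0,0,0],[0,0,-1],[0,0,-2],[0,0,-3],[0,0,-2],[0.7,-1.3,0],[1.27,-2.34,0],[1.27,-2.34,0],[1.27,-2.34,0],[1.27,-2.34,0],[0.9,-1.56,0],[0.4,-0.78,0],[0,0,0],[0,0,0],[0,0,0]],"roll":[0,0,0,0,0,0,0,0,0,0,0,0,0,0,5.5,0,0]}'|j
python3 - <<'E'
from h import *
go(.529,.002,-73.9)
E
```

```text
tcp_pos: [0.5268, 0.0004, 0.1168] force: [0.3, -0.7, 0.6] grip_width: 0.0697 finger_force: 0.0 
slide [ 0.26 -0.09 -0.  ] roll 0.0 (cur yaw -73.9) z 0.1168
```

```bash
j(){ grep -E 'tcp_pos|force:|width'|tr '\n' ' ';echo; }
python3 -m jog '{"hand":[0.25,0.25,0.25,0.25,0.25,0.25,0.25,0.25],"slide":[[0.2,-0.1,1],[0,0,2],[0,0,2],[0,0,2],[0,0,0.7],[0,0,0.3],[0,0,0],[0,0,0]],"roll":[0,0,0,0,0,0,0,0]}'|j
python3 -m jog '{"hand":[0.5,0.5,0.5,0.5,0.5,0.5,0.5,0.5],"slide":[[0,0,0],[0,0,0],[0,0,0],[0,0,0],[0,0,0],[0,0,0],[0,0,0],[0,0,0]],"roll":[0,0,0,0,0,0,0,0]}' 15|j
python3 -m jog '{"hand":[0.5,0.5,0.5,0.5],"slide":[[-0.35,0,0],[-0.35,0,0],[-0.35,0,0],[-0.35,0,0]],"roll":[0,0,0,0]}'|j
python3 -m jog '{"hand":[0.5,0.5],"slide":[[-0.35,0,0],[-0.35,0,0]],"roll":[0,0]}'|j
python3 -m jog '{"hand":[0.5,0.5],"slide":[[-0.35,0,0],[-0.35,0,0]],"roll":[0,0]}'|j
python3 -m jog '{"hand":[0.5,0.5],"slide":[[-0.35,0,0],[-0.35,0,0]],"roll":[0,0]}'|j
python3 -m jog '{"hand":[0.5,0.5],"slide":[[-0.35,0,0],[-0.35,0,0]],"roll":[0,0]}'|j
python3 -m jog '{"hand":[0.5,0.5],"slide":[[-0.35,0,0],[-0.35,0,0]],"roll":[0,0]}'|j
python3 -m jog '{"hand":[0.5,0.5,0.5],"slide":[[0,0,0],[0,0,0],[0,0,0]],"roll":[0,0,0]}'|j
```

```text
tcp_pos: [0.5294, 0.0029, 0.0372] force: [-0.8, -0.3, -0.4] grip_width: 0.0695 finger_force: 0.0 
tcp_pos: [0.5295, 0.003, 0.0375] force: [-1.2, -1.4, 5.8] grip_width: 0.0536 finger_force: 15.0 
tcp_pos: [0.5173, -0.0003, 0.0375] force: [3.5, 0.7, 5.3] grip_width: 0.0541 finger_force: 15.0 
tcp_pos: [0.5106, -0.0022, 0.0375] force: [3.1, 0.7, 5.7] grip_width: 0.054 finger_force: 15.0 
tcp_pos: [0.5039, -0.0041, 0.0375] force: [3.0, 1.4, 5.5] grip_width: 0.0537 finger_force: 15.0 
tcp_pos: [0.4972, -0.0061, 0.0375] force: [3.8, -0.2, 6.1] grip_width: 0.0537 finger_force: 15.0 
tcp_pos: [0.4905, -0.008, 0.0375] force: [3.2, 0.7, 5.7] grip_width: 0.054 finger_force: 15.0 
tcp_pos: [0.4838, -0.01, 0.0375] force: [2.7, 0.9, 6.2] grip_width: 0.0543 finger_force: 15.0 
tcp_pos: [0.4829, -0.0102, 0.0375] force: [1.9, 1.2, 8.3] grip_width: 0.0539 finger_force: 15.0
```

The left block comes out at about 3.3 N over 8.7 N, so μ≈0.38, also glazed. The middle block is the one that grips, so I'm going back to it.

```bash
j(){ grep -E 'tcp_pos|force:|width'|tr '\n' ' ';echo; }
python3 -m jog '{"hand":[0.25,0.25,0.25,0.25,0.25,0.25,0.25,0.25,0.25,0.25,0.25,0.25,0.25,0.25,0.25,0.25,0.25],"slide":[[0,0,0],[0,0,0],[0,0,0],[0,0,-1],[0,0,-2],[0,0,-3],[0,0,-2],[-0.1,1.4,0],[-0.2,2.5,0],[-0.2,2.5,0],[-0.2,2.5,0],[-0.2,2.5,0],[-0.1,1.6,0],[-0.05,0.75,0],[0,0,0],[0,0,0],[0,0,0]],"roll":[0,0,0,0,0,0,0,0,0,0,0,0,0,0,-5.5,0,0]}'|j
python3 - <<'E'
from h import *
go(.511,-.145,-68.4)
im,d=r.read_camera("top")
for b in blocks("top",im,d):print(b)
E
```

```text
tcp_pos: [0.5095, -0.1444, 0.1167] force: [-0.3, -0.3, 0.2] grip_width: 0.0697 finger_force: 0.0 
slide [ 0.12  0.11 -0.  ] roll -0.1 (cur yaw -68.5) z 0.1167
(array([143., 115.]), np.float64(0.0377), ((0.8125166296958923, 0.38758981227874756), (0.08578253537416458, 0.27637553215026855), 18.744943618774414))
(array([556., 161.]), np.float64(0.0477), ((0.6668267846107483, -0.9096292853355408), (0.019886450842022896, 0.2481876164674759), 88.9115219116211))
(array([354., 203.]), np.float64(0.0445), ((0.533241331577301, -0.2792474627494812), (0.05282304063439369, 0.05219597741961479), 23.7242374420166))
(array([266., 219.]), np.float64(0.0446), ((0.4829912781715393, -0.00817527249455452), (0.05375770479440689, 0.05361947417259216), 16.761999130249023))
```

```bash
j(){ grep -E 'time|tcp_pos|force:|width'|tr '\n' ' ';echo; }
python3 -m jog '{"hand":[0.25,0.25,0.25,0.25,0.25,0.25,0.25,0.25],"slide":[[0.1,0.1,1],[0,0,2],[0,0,2],[0,0,2],[0,0,0.7],[0,0,0.3],[0,0,0],[0,0,0]],"roll":[0,0,0,0,0,0,0,0]}'|j
python3 -m jog '{"hand":[0.5,0.5,0.5,0.5,0.5,0.5,0.5],"slide":[[0,0,0],[0,0,0],[0,0,0],[0,0,0],[0,0,0],[0,0,0],[0,0,0]],"roll":[0,0,0,0,0,0,0]}' 15|j
python3 -m jog '{"hand":[0.5,0.5,0.5,0.5,0.5,0.5,0.5,0.5,0.5,0.5,0.5,0.5],"slide":[[0,0,-0.3],[0,0,-0.7],[0,0,-1.5],[0,0,-2],[0,0,-2],[0,0,-2],[0,0,-2],[0,0,-2],[0,0,-1],[0,0,-0.5],[0,0,0],[0,0,0]],"roll":[0,0,0,0,0,0,0,0,0,0,0,0]}'|j
python3 - <<'E'
from h import *
go(.515,.333,-82)
E
```

```text
time_s: 15.67 tcp_pos: [0.5117, -0.1459, 0.0372] force: [0.0, -0.6, 0.3] grip_width: 0.0704 finger_force: 0.0 
time_s: 16.25 tcp_pos: [0.5114, -0.1455, 0.0375] force: [-0.8, 1.6, 6.1] grip_width: 0.0537 finger_force: 15.0 
time_s: 17.25 tcp_pos: [0.5104, -0.146, 0.1758] force: [0.4, 0.9, -2.7] grip_width: 0.0541 finger_force: 15.0 
slide [ 1.805e+01 -4.437e+01  2.000e-02] roll 13.6 (cur yaw -68.4) z 0.1758
```

```bash
j(){ grep -E 'time|tcp_pos|force:|width'|tr '\n' ' ';echo; }
python3 -m jog '{"hand":[0.5,0.5,0.5,0.5,0.5,0.5,0.5,0.5,0.5,0.5,0.5,0.5,0.5,0.5,0.5,0.5,0.5,0.5,0.5,0.5],"slide":[[0.3,-0.7,0],[0.8,-1.8,0],[1.2,-2.8,0],[1.3,-3,0],[1.3,-3,0],[1.3,-3,0],[1.3,-3,0],[1.3,-3,0],[1.3,-3,0],[1.3,-3,0],[1.3,-3,0],[1.3,-3,0],[1.3,-3,0],[1.3,-3,0],[1.2,-2.8,0],[0.9,-2,0],[0.3,-0.9,0],[0,0,0],[0,0,0],[0,0,0]],"roll":[0,0,0,0,0,0,0,0,0,0,0,0,0,0,0,0,0,4.6,4.5,4.5]}'|j
python3 -m jog '{"hand":[0.5,0.5,0.5],"slide":[[0,0,0],[0,0,0],[0,0,0]],"roll":[0,0,0]}'|j
python3 - <<'E'
from h import *
go(.526,.3336,-82)
im,d=r.read_camera("scene");cv2.imwrite("pics/s2.png",cv2.resize(im[120:300,320:520],None,fx=3,fy=3)[...,::-1])
E
```

```text
time_s: 18.92 tcp_pos: [0.5251, 0.3318, 0.1752] force: [0.2, -0.6, -3.1] grip_width: 0.0538 finger_force: 15.0 
time_s: 19.17 tcp_pos: [0.5256, 0.3323, 0.1761] force: [-0.4, 0.0, -1.8] grip_width: 0.0542 finger_force: 15.0 
slide [ 0.06 -0.12 -0.  ] roll 0.1 (cur yaw -81.9) z 0.1761
```

View pics/s2.png

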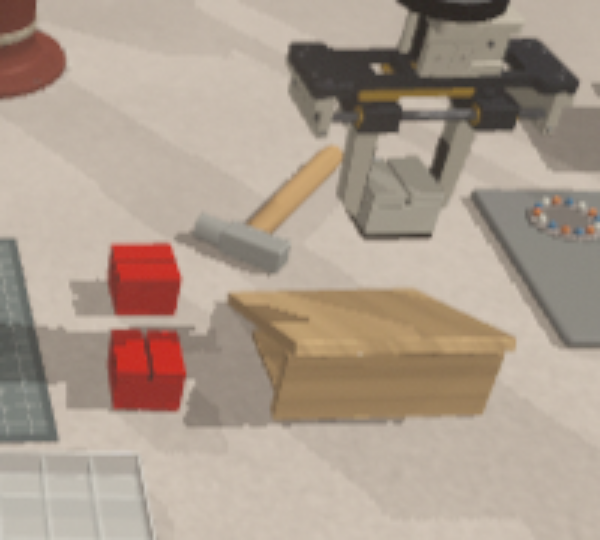

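The crop shows the block held level above the slope. I'll lower to just above contact and lighten the grip.

```bash
j(){ grep -E 'time|tcp_pos|force:|width'|tr '\n' ' ';echo; }
python3 -m jog '{"hand":[0.5,0.5,0.5,0.5,0.5,0.5,0.5,0.5],"slide":[[0,0,1],[0,0,2],[0,0,2],[0,0,1.3],[0,0,0.6],[0,0,0.2],[0,0,0],[0,0,0]],"roll":[0,0,0,0,0,0,0,0]}' 7|j
python3 -m jog '{"hand":[0.5,0.5,0.5,0.5],"slide":[[0,0,0.1],[0,0,0.1],[0,0,0.1],[0,0,0]],"roll":[0,0,0,0]}'|j
python3 -m jog '{"hand":[0.5,0.5,0.5,0.5],"slide":[[0,0,0.1],[0,0,0.1],[0,0,0],[0,0,0]],"roll":[0,0,0,0]}'|j
python3 -m jog '{"hand":[0.5,0.5,0.5],"slide":[[0,0,0.1],[0,0,0.1],[0,0,0]],"roll":[0,0,0]}'|j
```

```text
time_s: 19.88 tcp_pos: [0.5265, 0.3334, 0.1064] force: [1.1, -0.2, -2.8] grip_width: 0.0539 finger_force: 7.0 
time_s: 20.22 tcp_pos: [0.5259, 0.3331, 0.1029] force: [-0.5, 0.0, -4.0] grip_width: 0.0544 finger_force: 7.0 
time_s: 20.55 tcp_pos: [0.5258, 0.333, 0.1006] force: [0.3, 0.4, -2.0] grip_width: 0.0543 finger_force: 7.0 
time_s: 20.8 tcp_pos: [0.5258, 0.3329, 0.0984] force: [-0.7, 0.0, -3.0] grip_width: 0.0538 finger_force: 7.0
```

```bash
j(){ grep -E 'time|tcp_pos|force:|width'|tr '\n' ' ';echo; }
python3 -m jog '{"hand":[0.5,0.5,0.5,0.5],"slide":[[-0.08,0,0.1],[-0.08,0,0.1],[-0.08,0,0.1],[0,0,0]],"roll":[0,0,0,0]}'|j
python3 -m jog '{"hand":[0.5,0.5,0.5],"slide":[[-0.08,0,0.1],[-0.08,0,0.1],[0,0,0]],"roll":[0,0,0]}'|j
python3 -m jog '{"hand":[0.5,0.5,0.5],"slide":[[-0.08,0,0.1],[-0.08,0,0.1],[0,0,0]],"roll":[0,0,0]}'|j
```

```text
time_s: 21.13 tcp_pos: [0.523, 0.3326, 0.0954] force: [0.4, -0.1, -2.6] grip_width: 0.0544 finger_force: 7.0 
time_s: 21.38 tcp_pos: [0.5223, 0.3326, 0.0942] force: [-0.1, -0.7, 0.1] grip_width: 0.0541 finger_force: 7.0 
time_s: 21.63 tcp_pos: [0.5202, 0.3323, 0.0917] force: [-0.7, 0.0, 0.4] grip_width: 0.0537 finger_force: 7.0
```

```bash
j(){ grep -E 'time|tcp_pos|force:|width'|tr '\n' ' ';echo; }
python3 -m jog '{"hand":[0.5,0.5,0.5,0.5],"slide":[[-0.08,0,0.1],[-0.08,0,0.1],[-0.08,0,0.1],[0,0,0]],"roll":[0,0,0,0]}'|j
python3 -m jog '{"hand":[0.5,0.5,0.5,0.5],"slide":[[-0.08,0,0.1],[-0.08,0,0.1],[-0.08,0,0.1],[0,0,0]],"roll":[0,0,0,0]}'|j
python3 -m jog '{"hand":[0.5,0.5,0.5],"slide":[[-0.08,0,0.1],[-0.08,0,0.1],[0,0,0]],"roll":[0,0,0]}'|j
python3 - <<'E'
from h import *
im,d=r.read_camera("scene");cv2.imwrite("pics/s3.png",cv2.resize(im[150:280,360:510],None,fx=4,fy=4)[...,::-1])
E
```

```text
time_s: 21.97 tcp_pos: [0.5177, 0.3319, 0.0883] force: [-0.5, 0.6, -0.6] grip_width: 0.0536 finger_force: 7.0 
time_s: 22.3 tcp_pos: [0.5156, 0.3317, 0.0854] force: [1.1, 0.2, -1.5] grip_width: 0.0539 finger_force: 7.0 
time_s: 22.55 tcp_pos: [0.5138, 0.3314, 0.0834] force: [0.1, 0.3, -1.8] grip_width: 0.0537 finger_force: 7.0
```

View pics/s3.png

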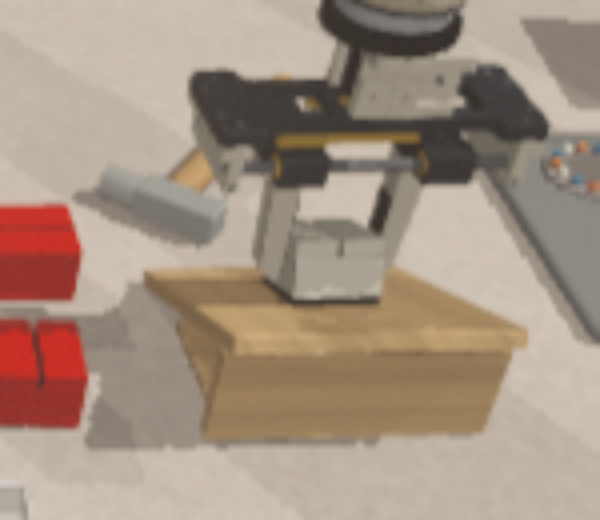

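The crop shows the block pivoting onto the slope in the pads. I'll keep going until it seats.

```bash
j(){ grep -E 'time|tcp_pos|force:|width'|tr '\n' ' ';echo; }
python3 -m jog '{"hand":[0.5,0.5,0.5],"slide":[[-0.06,0,0.1],[-0.06,0,0.1],[0,0,0]],"roll":[0,0,0]}'|j
python3 -m jog '{"hand":[0.5,0.5,0.5],"slide":[[-0.06,0,0.1],[-0.06,0,0.1],[0,0,0]],"roll":[0,0,0]}'|j
python3 -m jog '{"hand":[0.5,0.5,0.5],"slide":[[-0.03,0,0.1],[0,0,0],[0,0,0]],"roll":[0,0,0]}'|j
python3 -m jog '{"hand":[0.5,0.5,0.5],"slide":[[0,0,0.1],[0,0,0],[0,0,0]],"roll":[0,0,0]}'|j
```

```text
time_s: 22.85 tcp_pos: [0.5126, 0.3312, 0.0815] force: [0.5, -0.3, 0.0] grip_width: 0.054 finger_force: 7.0 
time_s: 23.1 tcp_pos: [0.5126, 0.3313, 0.0812] force: [-0.2, -0.1, 5.6] grip_width: 0.0541 finger_force: 7.0 
time_s: 23.35 tcp_pos: [0.5126, 0.3313, 0.0808] force: [-1.0, -0.4, 8.7] grip_width: 0.054 finger_force: 7.0 
time_s: 23.6 tcp_pos: [0.5128, 0.3313, 0.08] force: [-1.3, -1.6, 9.4] grip_width: 0.0539 finger_force: 7.0
```

```bash
j(){ grep -E 'time|tcp_pos|force:|width'|tr '\n' ' ';echo; }
python3 -m jog '{"hand":[0.25,0.25,0.25,0.25,0.25,0.25],"slide":[[0,0,-0.1],[0,0,0],[0,0,0],[0,0,0],[0,0,0],[0,0,0]],"roll":[0,0,0,0,0,0]}'|j
python3 -m jog '{"hand":[0.25,0.25,0.25,0.25,0.25,0.25,0.25,0.25,0.25,0.25,0.25,0.25,0.25,0.25],"slide":[[0,0,-0.5],[0,0,-1],[0,0,-2],[0,0,-2],[0,0,-2],[0,0,-2],[0,0,-2],[-2,0,-1],[-2,0,0],[-2,0,0],[-1,0,0],[0,0,0],[0,0,0],[0,0,0]],"roll":[0,0,0,0,0,0,0,0,0,0,0,0,0,0]}'|j
cat > c.py <<'E'
from h import *
o=r.get_obs();print(o["time_s"],np.abs(o["dq"]).max())
im,d=r.read_camera("top");P=cloud("top",d)
for b in blocks("top",im,d):
    if 200<b[0][0]<400:print(b)
hsv=cv2.cvtColor(im,cv2.COLOR_RGB2HSV)
for n in("wrist","scene"):
    im,d=r.read_camera(n);P=cloud(n,d);hsv=cv2.cvtColor(im,cv2.COLOR_RGB2HSV)
    m=((d>0)&(hsv[...,1]<60)&(hsv[...,2]>110)&(P[...,2]>.055)&(P[...,2]<.125)&(abs(P[...,0]-.52)<.07)&(abs(P[...,1]-.333)<.06)).astype(np.uint8)
    m=cv2.morphologyEx(m,cv2.MORPH_CLOSE,np.ones((5,5)))
    k,L,S,C=cv2.connectedComponentsWithStats(m);i=1+S[1:,4].argmax();q=P[(L==i)&(d>0)]
    for _ in range(8):
        c=q.mean(0);v=np.linalg.svd(q-c)[2][2];v*=np.sign(v[2]);q=q[abs((q-c)@v)<max(.0015,1.5*np.std((q-c)@v))]
    e=np.array([-.4185,-.0588,.9063])
    print(n,len(q),"top centre",c.round(4),"n",v.round(3),"off deg",np.degrees(np.arccos(v@e)).round(1),"sole",(c-.042*v).round(4),cv2.minAreaRect(q[:,:2].astype(np.float32)))
    if n=="scene":im=cv2.resize(im[150:280,360:510],None,fx=4,fy=4)
    cv2.imwrite(f"pics/{n}_{o['time_s']:.1f}.png",im[...,::-1])
E
python3 c.py; ls pics
```

```text
time_s: 24.1 tcp_pos: [0.5111, 0.331, 0.0784] force: [0.2, -0.2, 0.4] grip_width: 0.0694 finger_force: 0.0 
time_s: 25.27 tcp_pos: [0.4434, 0.3213, 0.204] force: [1.1, 0.5, 0.4] grip_width: 0.07 finger_force: 0.0 
25.2667 0.010744618196820637
(array([352., 203.]), np.float64(0.0443), ((0.5327784419059753, -0.278425395488739), (0.05345756188035011, 0.054110459983348846), 24.311094284057617))
(array([266., 219.]), np.float64(0.0443), ((0.4831000864505768, -0.00798405334353447), (0.05339790880680084, 0.05281442403793335), 16.60537338256836))
wrist 3684 top centre [0.5057 0.3294 0.0888] n [-0.418 -0.056  0.907] off deg 0.3 sole [0.5232 0.3318 0.0507] ((0.5045429468154907, 0.32928380370140076), (0.04954453557729721, 0.05377146601676941), 7.851363182067871)
scene 170 top centre [0.5262 0.3288 0.0805] n [ 0.093 -0.322  0.942] off deg 33.5 sole [0.5223 0.3423 0.041 ] ((0.5153952240943909, 0.3311910033226013), (0.0630171000957489, 0.05410712957382202), 7.842803478240967)
crop0.png
s2.png
s3.png
scene0.png
scene_25.3.png
top0.png
w1.png
wrist_25.3.png
```

From the wrist view the block lies flat (0.3° off), square, and about 2 mm from centre. Now I'll wait a second to check that it isn't creeping.

```bash
python3 -m jog '{"hand":[0.25,0.25,0.25,0.25,0.25,0.25,0.25,0.25,0.25,0.25,0.25,0.25,0.25,0.25,0.25],"slide":[[0,0,0],[0,0,0],[0,0,0],[0,0,0],[0,0,0],[0,0,0],[0,0,0],[0,0,0],[0,0,0],[0,0,0],[0,0,0],[0,0,0],[0,0,0],[0,0,0],[0,0,0]],"roll":[0,0,0,0,0,0,0,0,0,0,0,0,0,0,0]}' >/dev/null; python3 c.py; cp pics/scene_2[67]*.png pics/sf.png
```

```text
26.6667 0.0024671125635888132
(array([352., 203.]), np.float64(0.0445), ((0.5328450202941895, -0.27861452102661133), (0.053935300558805466, 0.05491998419165611), 25.448627471923828))
(array([266., 219.]), np.float64(0.0449), ((0.4830034375190735, -0.007992785423994064), (0.053618043661117554, 0.052965424954891205), 16.519643783569336))
wrist 3693 top centre [0.5059 0.3294 0.089 ] n [-0.417 -0.057  0.907] off deg 0.3 sole [0.5234 0.3318 0.0509] ((0.5047426819801331, 0.32932889461517334), (0.04916056990623474, 0.053761426359415054), 7.964910507202148)
scene 162 top centre [0.5263 0.3279 0.0799] n [ 0.105 -0.342  0.934] off deg 34.7 sole [0.5219 0.3423 0.0406] ((0.514333188533783, 0.33063480257987976), (0.06170428916811943, 0.05405493453145027), 8.729204177856445)
```

View pics/sf.png

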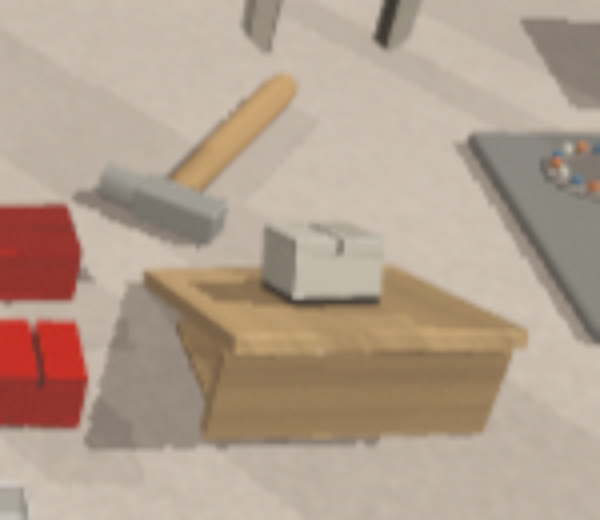

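The block sits flat on the riser and hasn't moved, the gripper is clear, and the hammer is where it was.

```bash
python3 -c "
from station import r
print(r.sign_off())"
```

```text
the job is handed in; nothing more can be done
None
```

The job is handed in: the middle block dragged hardest (μ≈0.66, against about 0.30 and 0.38) and rested flat, square and still near the middle of the riser's slope, with the other two left standing on the mat.

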